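# Pack the show table into its carton

### The arm

A 6-joint arm with a two-finger parallel gripper is mounted at the origin on the work surface. World frame = base frame: x ahead of the robot, y to its left, z up, the work surface at z = 0. Lengths are in m, angles in rad, forces in N, time in s.
With the tool pointing down it reaches from about 0.325 to 0.925 m from the base axis. Payload 3.1 kg.
Tool frame: the origin (TCP) lies midway between the tips of the shut fingers; the grasp point (between the pads) lies manip.tcp_to_grasp behind it (manip.tcp_to_grasp is the distance from the TCP to the grasp point, in m); z points along the fingers, y is the line along which they close (so a half turn about z gives the same grasp; the last joint's range is limited). The gripper opens to 85 mm and grips with 20 to 120 N. Pads are 22 mm wide; open, the fingers measure 114 mm over their backs; the gripper's body (76 mm by 85 mm) begins 54 mm behind the grasp point. The pads swing forward as they close: fully open they stand 13 mm farther back than shut.
Start: joints at [-1.451, 0.217, 1.613, -0, 1.311, -0.112], TCP at [0.144, -0.608, 0.198] pointing down, gripper open.
Joint ranges: [-2.75, 2.75], [-0.78, 2.1], [0.31, 2.55], [-1.13, 4.27], [0.13, 2.63], [-2.58, 2.58]. Speed limits (rad/s): [2.79, 2.79, 3.14, 3.14, 3.14, 3.14].

### API

Orientations are given as a rotation vector (axis times angle).
In Python, from workcell import manip, optics gives the robot as it stands.
- The arm moves only by the shell command python3 -m jog 'ROWS' [FORCE]. ROWS is JSON, a list of rows, each an object with "travel": the shift along the tool's x, y, z in cm, a list of three; "turn": the turn about the tool's z in degrees; "gripper": the opening, from 0 (shut) to 1 (fully open). A call has 1 to 12 rows; each row shifts and turns the commanded pose from where the row before left it, along the tool's axes as they then stand; what a row does not reach is not made up. A row lasts 1/10 s, in which the tool goes at most 50 mm and 8.59 degrees, less where a joint would pass 70% of its speed; a pose out of reach is approached as far as the arm can. A call with a gripper value outside its range is refused whole. The fingers move at their own pace and stop on an object; FORCE is the grip in N (left out, the last holds). Time passes only in rows, so rows that do not move let the fingers close. It gives the time, the measured TCP pose, the force, the opening and the grip force at its end, in the units of the state.
- manip.observe(): the state, without advancing time (a new reading comes with each control period).
- optics.snapshot(name): name is "scene" or "top"; returns (picture, depth): 400x640x3 uint8, red, green, blue; 400x640 float32, m along the optical axis (not along the pixel's ray), 0 where there is no reading.
- optics.get_calibration(name): a dict with "mtx" (3x3 intrinsics, pixels), "R" (3x3) and "t" (3): a world point X has camera coordinates R X + t. Camera axes: x right, y down, z forward; pixel columns grow to the right and rows downward; lengths in m; the calibration is good to about 2 mm. A picture is of the moment at which its call begins. get_calibration takes no time and is no camera call.
- manip.finish_job(): hands the job in; it is judged then, once.
The state is a dict: "t": time; "joint_positions": joint angles; "joint_vel": joint speeds; "joint_torque": joint torques, N m; "position": TCP position; "ee_rot": TCP orientation; "force": force on the tool from outside, world axes, zero at the start; "ft_torque": the same for the moment, N m; "gripper_width": finger opening in m; "grasp_force": force on a finger pad.
Only numpy, scipy, OpenCV 4.12 (cv2) and the standard library are available. Lean on these libraries where they do the work, as an engineer would, in place of code of your own. Each camera call takes 0.05 s, during which the arm holds its last target. There are 200 camera calls.

### The job

Finish packing the show carton, in which the amber glass insulator already stands in a corner: swing the desk lamp's arm well aside to either side (about a quarter turn from pointing at the robot) and leave it there, and put the long wooden case, the blue tin and the green glass insulator into the carton beside the amber one. All four must end standing upright and flat on the carton's floor; it is a tight fit, with the case along the free long wall and the other three in a row beside it. Set the glass down gently, and leave the mug, the blue showpiece, the booklets and the plaque where they stand.

Things in the scene. Friction and masses are not known exactly. Their poses are not given: they have to be found in the camera images.
- carton: Shallow open cardboard carton, fixed to the table. It may be turned any way. Outside 138 (its x) by 210 (its y) by 50 high; walls 5 thick, floor 5 thick; inside 128 (x) by 200 (y). Origin: centre of its underside, on the table; z up; its long sides run along its y axis.
- case: Long closed dark wooden case with a brass plate on top, 56 (its x) by 190 (its y) by 80 high, 0.4 to 0.65 kg, loose, standing upright. Origin: centre of its underside, z up. Grip it across its 56 mm width, near the top and firmly (about 50 N, or it pivots), with the fingertips above the carton's 50 mm rim. Once the tin stands beside it there is no room for fingers.
- green: Green glass insulator, bell-shaped solid of revolution standing on its skirt, loose, about 0.35 kg. Skirt 62 in diameter up to 40 above its base, narrowing to a straight round neck 36 in diameter from 64 to 104, top at 110. Origin: centre of its underside, z up. Gripped on the neck with the fingertips at 85 or more above its base, the fingers pass over the packed case and the carton's walls.
- amber: Amber glass insulator, the same shape and size as the green one, loose; at the start it already stands on the carton's floor in one corner, at about x -29, y +65 mm in the carton's frame. It may stay there. Origin: centre of its underside, z up.
- tin: Closed square blue tin with a steel-coloured lid and a pale band, 60 by 60 by 108 high, straight-sided, 0.3 to 0.55 kg, loose, upright. Origin: centre of its underside, z up; its sides are along its x and y. In the carton its sides must be parallel to the carton's.
- lamp: Lamp stand, fixed: dark round foot 110 in diameter and 14 high with an upright post 18 in diameter and 250 high. Origin: centre of its underside, at table height on the arm's swing axis (z up); foot and post do not turn. Its arm, a bar 14 wide at height 235, ends in a red shade 92 in diameter, hanging from 241 down to 169 above the table: at the start over or near the carton, in the gripper's way.
- lamp_arm (a joint): Angle (rad) of the lamp's arm about its upright post, from -1.75 to 1.75. 0: the arm points in -x, towards the robot; positive swings it to the robot's right (-y), negative to its left (+y): the head's centre lies at the post plus 210 mm x (-cos q, -sin q). Stiff: it stays where left; 2 to 3 N at the head moves it.
- lamp_grip (a point): Point on the black upright round grip (20 in diameter, 50 long, between 239 and 289 above the table) on top of the red lamp shade; the point is on the grip's axis at height 269. Pinch or push the grip from above to swing the arm.
- mug: White mug with a handle, 76 in diameter, 92 high; bystander. Origin: centre of its underside.
- showpiece: Large blue ceramic insulator, 75 in diameter, 132 high; bystander. Origin: centre of its underside.
- booklets: Stack of booklets with a green cover, 140 (x) by 100 (y) by 26; bystander. Origin: centre of its underside.
- plaque: Low wooden bar with a brass plate, 34 (x) by 110 (y) by 35 high; bystander. Origin: centre of its underside.
Not all that is in view belongs to the job. What is shaped like the tin but yellow is not meant. Of the things that look like the case, take the one that is farthest to the robot's right at the start.

How it is judged:
At the end, for the whole second after the job is handed in: The case, both glass insulators and the tin all stand inside the carton's walls on its floor (underside less than 5 mm above the inner floor), upright within 0.1 rad and at rest, the lamp's arm is swung at least 1.1 rad to either side and still (x of case in the frame of carton between -0.042 and 0.042 m and y of case in the frame of carton between -0.012 and 0.012 m and z of each of case, green, amber, tin in the frame of carton below 0.01 m and angle between each of case, green, amber, tin's own z axis and vertical below 0.1 rad and linear speed of each of case, green, amber, tin below 0.02 m/s and x of green in the frame of carton between -0.04 and 0.04 m and y of green in the frame of carton between -0.076 and 0.076 m and x of amber in the frame of carton between -0.04 and 0.04 m and y of amber in the frame of carton between -0.076 and 0.076 m and x of tin in the frame of carton between -0.04 and 0.04 m and y of tin in the frame of carton between -0.076 and 0.076 m and (value of joint lamp_arm above 1.1 rad or value of joint lamp_arm below -1.1 rad) and velocity of joint lamp_arm between -0.05 and 0.05 rad/s); the robot touches nothing.
It fails at once if a bystander (mug, showpiece, booklets or plaque) was moved more than 20 mm (distance of any of mug, showpiece, booklets, plaque from where it was at the start of the episode above 0.02 m).
It fails at once if a glass insulator was pressed hard into the carton (over 60 N) (contact force between any of green, amber and carton above 60 N).
It fails at once if a glass insulator was dropped into the carton (moving faster than 0.5 m/s within 35 mm of its floor) ((z of green in the frame of carton below 0.04 m and x of green in the frame of carton between -0.064 and 0.064 m and y of green in the frame of carton between -0.1 and 0.1 m and linear speed of green above 0.5 m/s) or (z of amber in the frame of carton below 0.04 m and x of amber in the frame of carton between -0.064 and 0.064 m and y of amber in the frame of carton between -0.1 and 0.1 m and linear speed of amber above 0.5 m/s)).
It fails at once if a glass insulator was knocked over (angle between any of green, amber's own z axis and vertical above 0.8 rad).
It also fails if it takes over 72 s, if anything falls off the work surface, if the arm or the gripper's body presses on something with over 40 N, if the wrist force passes 120 N, or if a joint passes its speed limit or range.

## Working session

There is one attempt and no reset: what is moved stays moved. The work goes in short steps, Python scripts to look and compute and a shell command to move; the robot and the scene stay as the last step left them, time stands still between calls to the robot, and variables do not carry over. Pictures are saved under pics/ and viewed, at most 12 in all, crops included, and the job is handed in when it is done.

```bash
mkdir -p pics; ls; python3 - <<'E'
from workcell import manip, optics
import cv2,numpy as np
for n in("scene","top"):
    p,d=optics.snapshot(n); cv2.imwrite(f"pics/{n}0.png",p[:,:,::-1]); np.save(f"pics/{n}0.npy",d)
    c=optics.get_calibration(n); print(n,c["mtx"].round(1).tolist(),(-c["R"].T@c["t"]).round(3),c["R"].round(3).tolist())
print(manip.observe(),manip.tcp_to_grasp)
E
```

```text
pics
scene [[387.8, 0.0, 326.2], [0.0, 387.8, 197.1], [0.0, 0.0, 1.0]] [1.382 0.73  0.9  ] [[-0.626, 0.78, -0.003], [0.427, 0.339, -0.838], [-0.653, -0.526, -0.545]]
top [[370.9, 0.0, 313.7], [0.0, 370.9, 197.2], [0.0, 0.0, 1.0]] [0.321 0.02  1.462] [[0.013, -1.0, 0.017], [-0.985, -0.016, -0.172], [0.172, -0.015, -0.985]]
{'t': 0.1, 'joint_positions': array([-1.45122555e+00,  2.17702472e-01,  1.61479260e+00,  1.49790117e-05,
        1.31129218e+00, -1.12167321e-01]), 'joint_vel': array([ 9.58720519e-04, -2.01267417e-03, -2.57715080e-03,  1.04314866e-03,
       -4.16057285e-06, -8.20377592e-04]), 'joint_torque': array([-9.36465731e-04, -3.98075473e+01, -3.04970491e+01, -1.82195399e-04,
        4.23454796e-03, -6.51567717e-06]), 'position': array([ 0.14349239, -0.60747218,  0.1971743 ]), 'ee_rot': array([-3.11834807e+00, -3.62939643e-01, -9.96656698e-06]), 'force': array([ 0.00644143, -0.2488253 ,  0.54966917]), 'ft_torque': array([-0.00504482,  0.03014719, -0.02431108]), 'grasp_force': 0.0, 'gripper_width': 0.08563612975389158} 0.0187
```

View pics/top0.png

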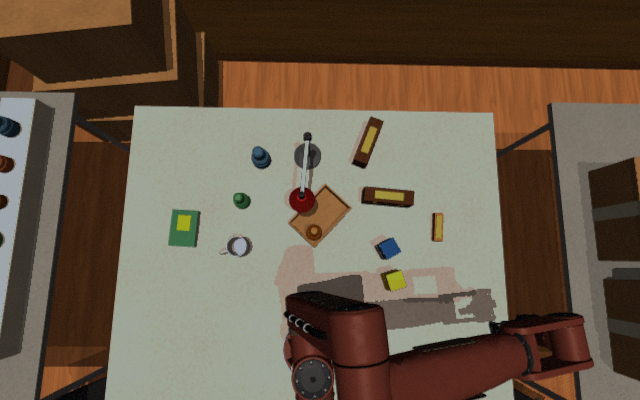

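View pics/scene0.png

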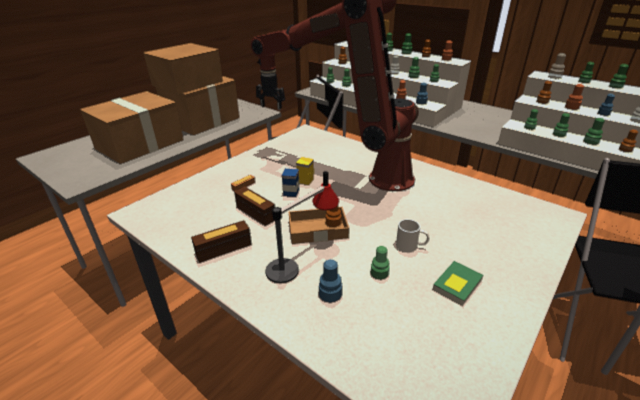

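Top view: the case to take is at (388,197), being farther right than the other at (368,142). Tin (388,248), yellow decoy (396,281), carton (320,216) with amber at (314,232). Lamp head (302,200), post (307,136), green insulator (241,200), mug (237,246), showpiece (260,157), booklets (184,228), plaque (437,227).

```bash
cat > h.py <<'E'
from workcell import manip, optics
import cv2,numpy as np
def cloud(n):
    p,d=optics.snapshot(n); c=optics.get_calibration(n); K=c["mtx"]
    v,u=np.mgrid[:400,:640]
    P=np.stack([(u-K[0,2])/K[0,0]*d,(v-K[1,2])/K[1,1]*d,d],-1)
    W=(P-c["t"])@c["R"]; W[d==0]=np.nan
    return p,W
def proj(n,X):
    c=optics.get_calibration(n);q=c["mtx"]@(c["R"]@np.array(X)+c["t"]);return q[:2]/q[2]
def ray(n,u,v,z):
    c=optics.get_calibration(n);o=-c["R"].T@c["t"];r=c["R"].T@np.linalg.solve(c["mtx"],[u,v,1]);return o+r*(z-o[2])/r[2]
def sel(W,box,z0,z1):
    x0,x1,y0,y1=box
    return (W[...,0]>x0)&(W[...,0]<x1)&(W[...,1]>y0)&(W[...,1]<y1)&(W[...,2]>z0)&(W[...,2]<z1)
def rect(P):
    (c,s,a)=cv2.minAreaRect((P[:,:2]*1000).astype(np.float32)); return np.round(c,1),np.round(s,1),round(a,1)
E
python3 - <<'E'
from h import *
for n in("top","scene"):
    p,W=cloud(n)
    print(n,"table z",np.nanmedian(W[sel(W,(.3,.7,-.5,.5),-.02,.02)][:,2]))
    def ctr(u,v,z): return ray("top",u,v,z)[:2]
    for name,(u,v,z,r,z0,z1) in dict(case=(388,197,.08,.12,.068,.092),case2=(368,142,.08,.12,.068,.092),tin=(388,248,.108,.07,.098,.118),yel=(396,281,.1,.07,.09,.118),green=(241,200,.09,.06,.07,.125),greenskirt=(241,200,.05,.06,.012,.045),show=(260,157,.1,.07,.03,.15),mug=(237,246,.09,.09,.06,.1),post=(307,136,.25,.05,.15,.26),head=(302,200,.2,.1,.16,.245),grip=(302,196,.27,.1,.252,.31),carton=(320,216,.05,.15,.036,.058),amber=(314,232,.1,.06,.075,.13),plaque=(437,227,.03,.09,.02,.045),book=(184,228,.03,.12,.015,.035)).items():
        c=ctr(u,v,z); P=W[sel(W,(c[0]-r,c[0]+r,c[1]-r,c[1]+r),z0,z1)]
        print(name,len(P),*(rect(P) if len(P)>4 else ""), "med",np.median(P,0).round(3) if len(P) else "", "zmax",P[:,2].max().round(3) if len(P) else "")
E
```

```text
top table z 0.001197979853467519
case 748 [ 572.6 -285.8] [190.1  57.5] 85.7 med [ 0.571 -0.284  0.081] zmax 0.089
case2 674 [ 791.4 -211. ] [ 56.6 189.6] 69.4 med [ 0.788 -0.21   0.081] zmax 0.091
tin 286 [ 373.3 -278.7] [60.7 60.9] 29.0 med [ 0.374 -0.277  0.109] zmax 0.117
yel 311 [ 258.7 -298. ] [61.3 62.2] 17.9 med [ 0.258 -0.296  0.109] zmax 0.116
green 92 [552.6 280.7] [34.5 33.9] 11.9 med [0.55  0.279 0.109] zmax 0.117
greenskirt 52 [547.  273.9] [41.3 59. ] 53.8 med [0.535 0.263 0.035] zmax 0.043
show 302 [715.7 207.9] [55.8 69. ] 24.8 med [0.71  0.205 0.078] zmax 0.14
mug 155 [364.7 288. ] [75. 98.] 52.4 med [0.369 0.296 0.086] zmax 0.098
post 113 [728.3  31.2] [27.  62.3] 74.3 med [0.736 0.027 0.246] zmax 0.257
head 551 [552.9  32.7] [ 89.8 130.7] 60.0 med [0.531 0.04  0.208] zmax 0.245
grip 37 [533.7  42.9] [17.4 19.1] 0.4 med [0.532 0.043 0.289] zmax 0.296
carton 278 [498.6 -25.5] [138.4 211.8] 47.5 med [ 0.473 -0.03   0.049] zmax 0.058
amber 82 [432.2  -1.8] [33.2 32.9] 44.5 med [ 0.432 -0.     0.114] zmax 0.12
plaque 281 [ 461.5 -485.7] [ 35.  109.7] 86.5 med [ 0.46  -
[... 606 characters left out ...]
zmax 0.045
show 666 [730.5 220.5] [58.  69.6] 39.1 med [0.739 0.227 0.073] zmax 0.135
mug 362 [377.6 294.2] [99.1 77.4] 80.3 med [0.371 0.289 0.077] zmax 0.094
post 272 [728.3  34. ] [30.3 66.5] 74.9 med [0.749 0.035 0.231] zmax 0.251
head 579 [566.3  55.7] [ 85.3 110.8] 37.2 med [0.56  0.058 0.204] zmax 0.244
grip 72 [537.4  46.7] [22.3 16.3] 38.5 med [0.541 0.05  0.275] zmax 0.29
carton 491 [499.2 -21.5] [146.9 211.2] 46.9 med [0.498 0.006 0.045] zmax 0.057
amber 15 [442.1  15. ] [ 7.7 27.4] 64.5 med [0.439 0.017 0.081] zmax 0.088
plaque 149 [ 465.2 -482.1] [ 42.5 110.4] 84.6 med [ 0.472 -0.476  0.031] zmax 0.037
book 1152 [442.9 501.9] [102.2 146.8] 87.3 med [0.452 0.505 0.025] zmax 0.031
```

```bash
cat >> h.py <<'E'
def pose():
    s=manip.observe(); R=cv2.Rodrigues(np.array(s["ee_rot"]))[0]
    return s,np.array(s["position"]),np.degrees(np.arctan2(R[1,0],R[0,0]))
def plan(x,y,z,psi):
    "turn (deg) first, then travel (cm) in tool axes as turned"
    s,p,a=pose(); t=(a-psi+180)%360-180; q=np.radians(psi)
    R=np.array([[np.cos(q),np.sin(q),0],[np.sin(q),-np.cos(q),0],[0,0,-1]])
    print("t",round(s["t"],2),"at",p.round(4),"psi",round(a,1),"F",np.round(s["force"],1),"w",round(s["gripper_width"]*1e3,1),"g",round(s["grasp_force"],1),"j6",round(s["joint_positions"][5],2))
    print("  turn",round(t,1),"then travel cm",(100*R.T@(np.array([x,y,z])-p)).round(2))
E
python3 - <<'E'
from h import *
print(ray("top",307,136,.25),ray("scene",278,212,.25),ray("scene",283,270,.014))
plan(.535,.045,.33,-4)
E
python3 -m jog '[{"travel":[0,0,-4.5],"turn":8.5,"gripper":1},{"travel":[0,0,-4.5],"turn":8.5,"gripper":1},{"travel":[0,0,-4.5],"turn":0,"gripper":1},{"travel":[1.8,-3.55,0]},{"travel":[1.8,-3.55,0]},{"travel":[1.8,-3.55,0]},{"travel":[1.8,-3.55,0]},{"travel":[1.8,-3.55,0]},{"travel":[1.8,-3.55,0]},{"travel":[1.8,-3.55,0]},{"travel":[1.8,-3.55,0]},{"travel":[1.8,-3.55,0]}]' 20
python3 -c "
from h import *
plan(.535,.045,.33,-4)"
```

```text
[0.74413212 0.02691822 0.25      ] [0.75213057 0.04232112 0.25      ] [0.74725677 0.03676192 0.014     ]
t 0.2 at [ 0.1435 -0.6077  0.1975] psi 13.3 F [-0.3  0.6  0.3] w 85.2 g 0.0 j6 -0.11
  turn 17.3 then travel cm [ 34.5  -67.85 -13.25]
t 0.2 at [ 0.1435 -0.6077  0.1975] psi 13.3 F [-0.3  0.6  0.3] w 85.2 g 0.0 j6 -0.11
  turn 17.3 then travel cm [ 34.5  -67.85 -13.25]invalid input
```

```bash

python3 -m jog '[{"travel":[0,0,-4.5],"turn":8.5,"gripper":1},{"travel":[0,0,-4.5],"turn":8.5,"gripper":1},{"travel":[0,0,-4.3],"turn":0,"gripper":1},{"travel":[1.8,-3.55,0],"turn":0,"gripper":1},{"travel":[1.8,-3.55,0],"turn":0,"gripper":1},{"travel":[1.8,-3.55,0],"turn":0,"gripper":1},{"travel":[1.8,-3.55,0],"turn":0,"gripper":1},{"travel":[1.8,-3.55,0],"turn":0,"gripper":1},{"travel":[1.8,-3.55,0],"turn":0,"gripper":1},{"travel":[1.8,-3.55,0],"turn":0,"gripper":1},{"travel":[1.8,-3.55,0],"turn":0,"gripper":1},{"travel":[1.8,-3.55,0],"turn":0,"gripper":1}]' 20
python3 -c "
from h import *
plan(.535,.045,.33,-4)"
```

```text
t: 1.4
position: [0.3264, -0.2984, 0.3313]
ee_rot: [3.14, -0.103, 0.0]
force: [1.0, -1.0, 0.7]
gripper_width: 0.0854
grasp_force: 0.0
t 1.4 at [ 0.3264 -0.2984  0.3313] psi -3.7 F [ 1.  -1.   0.7] w 85.4 g 0.0 j6 0.74
  turn 0.3 then travel cm [ 18.41 -35.71   0.13]
```

```bash

python3 -m jog '[{"travel":[1.84,-3.57,0],"turn":0.3,"gripper":1},{"travel":[1.84,-3.57,0],"turn":0,"gripper":1},{"travel":[1.84,-3.57,0],"turn":0,"gripper":1},{"travel":[1.84,-3.57,0],"turn":0,"gripper":1},{"travel":[1.84,-3.57,0],"turn":0,"gripper":1},{"travel":[1.84,-3.57,0],"turn":0,"gripper":1},{"travel":[1.84,-3.57,0],"turn":0,"gripper":1},{"travel":[1.84,-3.57,0],"turn":0,"gripper":1},{"travel":[1.84,-3.57,0],"turn":0,"gripper":1},{"travel":[1.84,-3.57,0],"turn":0,"gripper":1},{"travel":[0,0,0],"turn":0,"gripper":1}]' 20
python3 - <<'E'
from h import *
plan(.535,.045,.254,-4)
p,W=cloud("scene"); cv2.imwrite("pics/s1.png",cv2.resize(p[120:280,220:440,::-1],None,fx=3,fy=3))
E
```

```text
t: 2.5
position: [0.5355, 0.0472, 0.3306]
ee_rot: [-3.138, 0.102, 0.001]
force: [-0.0, -1.4, 0.6]
gripper_width: 0.0857
grasp_force: 0.0
t 2.5 at [0.5355 0.0472 0.3306] psi -3.7 F [-0.  -1.4  0.6] w 85.7 g 0.0 j6 1.59
  turn 0.3 then travel cm [-0.04  0.22  7.66]
```

View pics/s1.png

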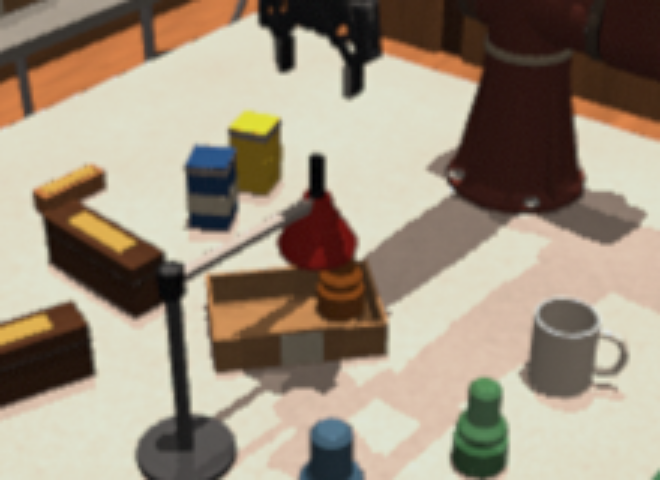

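The gripper is centred above the black grip (grip at crop (317,175)). Next: descend, pinch and swing to the right.

```bash

python3 -m jog '[{"travel":[0,0.2,2.6],"turn":0,"gripper":1},{"travel":[0,0,2.5],"turn":0,"gripper":1},{"travel":[0,0,2.5],"turn":0,"gripper":1},{"travel":[0,0,0],"turn":0,"gripper":0.2},{"travel":[0,0,0],"turn":0,"gripper":0.1},{"travel":[0,0,0],"turn":0,"gripper":0.1},{"travel":[0,0,0],"turn":0,"gripper":0.1},{"travel":[0,0,0],"turn":0,"gripper":0.1},{"travel":[0,0,0],"turn":0,"gripper":0.1},{"travel":[0,0,0],"turn":0,"gripper":0.1},{"travel":[0,0,0],"turn":0,"gripper":0.1}]' 20
python3 -m jog '[{"travel":[0.05,1.46,0],"turn":-4,"gripper":0.1},{"travel":[0.2,2.92,0],"turn":-8,"gripper":0.1},{"travel":[0.2,2.92,0],"turn":-8,"gripper":0.1}]' 20
```

```text
t: 3.65
position: [0.5348, 0.0413, 0.2564]
ee_rot: [3.139, -0.11, 0.003]
force: [-0.2, -0.4, 3.3]
gripper_width: 0.0085
grasp_force: 1.8
t: 3.95
position: [0.5421, -0.0305, 0.2564]
ee_rot: [-3.108, -0.448, -0.003]
force: [1.5, 0.9, 2.1]
gripper_width: 0.008
grasp_force: 1.4
```

```bash
python3 - <<'E'
from h import *
p,W=cloud("scene"); cv2.imwrite("pics/s2.png",cv2.resize(p[120:280,220:440,::-1],None,fx=3,fy=3))
p,W=cloud("top"); P=W[sel(W,(.45,.65,-.12,.15),.16,.2)]; print(rect(P),len(P))
E
```

```text
(array([523.3, -28. ]), array([54.6, 88.3]), 2.5) 136
```

View pics/s2.png

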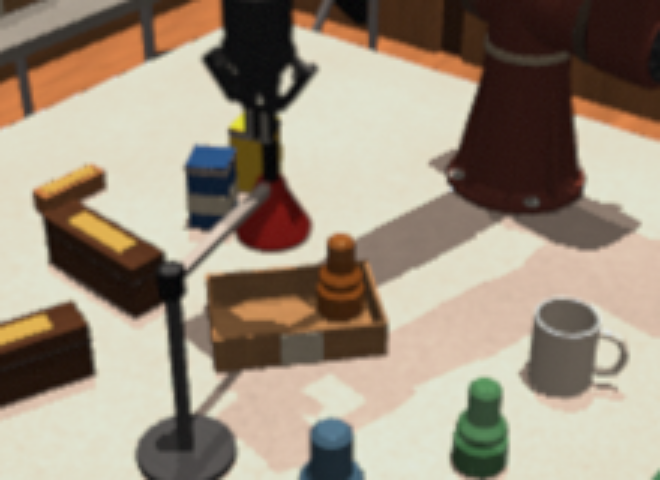

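The lamp has followed the fingers: the shade now hangs right of the carton at crop (273,220). I'll carry on and check that it keeps following.

```bash

python3 -m jog '[{"travel":[0.2,2.92,0],"turn":-8,"gripper":0.1},{"travel":[0.2,2.92,0],"turn":-8,"gripper":0.1},{"travel":[0.2,2.92,0],"turn":-8,"gripper":0.1},{"travel":[0.2,2.92,0],"turn":-8,"gripper":0.1}]' 20
python3 - <<'E'
from h import *
p,W=cloud("scene"); cv2.imwrite("pics/s3.png",cv2.resize(p[120:280,220:440,::-1],None,fx=3,fy=3))
plan(.536,.045,.254,-4)
p,W=cloud("top")
m=(p[...,0]>110)&(p[...,1]<30)&(p[...,2]<40)&sel(W,(.4,.8,-.3,.15),.16,.245); print(rect(W[m]),m.sum())
E
```

```text
t: 4.45
position: [0.6034, -0.129, 0.2564]
ee_rot: [-2.866, -1.283, -0.002]
force: [1.1, 4.4, 4.9]
gripper_width: 0.0085
grasp_force: 2.5
t 4.5 at [ 0.6073 -0.1329  0.2565] psi 48.4 F [ 1.  -1.9  0.8] w 8.6 g 0.0 j6 0.4
  turn 52.4 then travel cm [ -8.35 -17.25   0.25]
(array([0., 0.]), array([0., 0.]), 0.0) 0
```

View pics/s3.png

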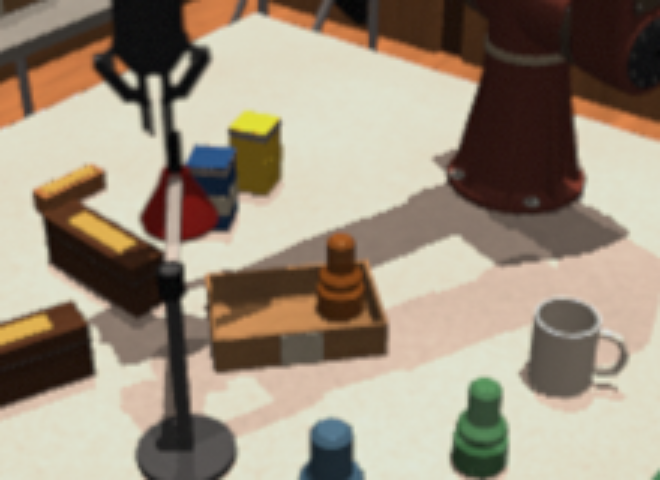

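The fingers slipped off: they are at crop (155,110), shut beside the lamp grip, which is at crop (174,150). I'll locate both.

```bash
python3 - <<'E'
from h import *
print("grip top",ray("scene",278,164.5,.289),"bot",ray("scene",278.5,175,.245)); print("tcp px",proj("scene",[.6073,-.1329,.2565]), (proj("scene",[.6073,-.1329,.2565])-[220,120])*3)
for n in("scene","top"):
    p,W=cloud(n); m=sel(W,(.4,.75,-.3,.1),.165,.295)
    for z0,z1 in((.17,.2),(.2,.235),(.243,.29)):
        P=W[m&sel(W,(.4,.75,-.3,.1),z0,z1)]; print(n,z0,len(P),rect(P) if len(P)>3 else "",P[:,:2].min(0) if len(P) else "",P[:,:2].max(0) if len(P) else "")
E
```

```text
grip top [ 0.59428911 -0.11005271  0.289     ] bot [ 0.59035713 -0.11594839  0.245     ]
tcp px [271.13203355 172.44420968] [153.39610064 157.33262904]
scene 0.17 218 (array([671.4, -48.4]), array([233.8,  86.6]), 44.0) [ 0.55720218 -0.15261959] [0.74976508 0.03921469]
scene 0.2 176 (array([666.9, -36. ]), array([226.5,  65.6]), 49.8) [ 0.57066255 -0.14312255] [0.74964105 0.04410007]
scene 0.243 109 (array([673.9, -43. ]), array([225.3,  23.4]), 46.2) [ 0.59046179 -0.12475144] [0.74968383 0.04372171]
top 0.17 42 (array([671.2, -71.9]), array([251.6,  28.8]), 51.3) [ 0.58222111 -0.16663628] [0.74017226 0.03409301]
top 0.2 65 (array([654.5, -50.5]), array([250.2,  46.3]), 55.6) [ 0.58106289 -0.15673478] [0.74253014 0.04085176]
top 0.243 100 (array([671.5, -47.4]), array([231.7,  23.6]), 46.6) [ 0.58344734 -0.13357097] [0.74963187 0.04061476]
```

```bash
python3 - <<'E'
from h import *
for X in([.5355,.0472,.3436],[.5355,.0472,.3306],[.5355,.045,.289],[.542,-.0305,.2564],[.6034,-.129,.2564],[.6034,-.129,.31]): print(X,((proj("scene",X)-[220,120])*3).round(0))
p,W=cloud("scene"); cv2.imwrite("pics/s4.png",cv2.resize(p[120:200,230:330,::-1],None,fx=7,fy=7,interpolation=cv2.INTER_CUBIC))
E
```

```text
[0.5355, 0.0472, 0.3436] [318. 111.]
[0.5355, 0.0472, 0.3306] [318. 122.]
[0.5355, 0.045, 0.289] [316. 156.]
[0.542, -0.0305, 0.2564] [260. 163.]
[0.6034, -0.129, 0.2564] [158. 157.]
[0.6034, -0.129, 0.31] [155. 115.]
```

View pics/s4.png

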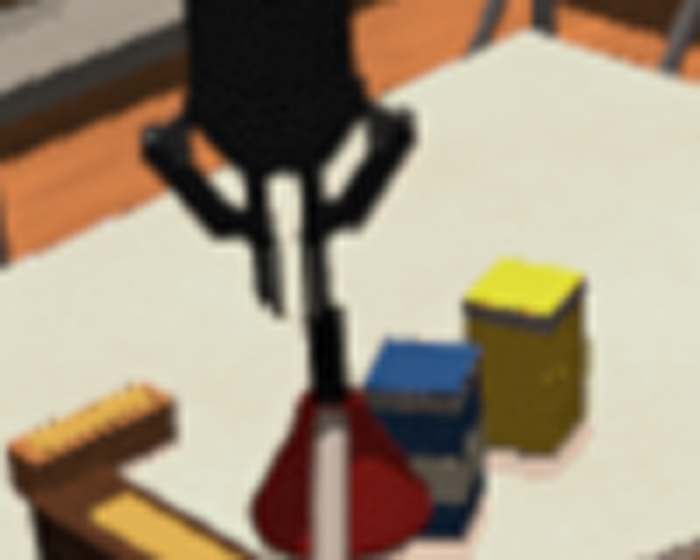

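```bash
python3 - <<'E'
from h import *
p,W=cloud("scene")
for u,v in((269,163),(268,160),(267,156),(275,157),(277,169),(266,148)): print(u,v,p[v,u],W[v,u].round(3))
p,W=cloud("top"); P=W[sel(W,(.4,.7,-.25,-.02),.25,.45)]; print(len(P))
if len(P): print(P[P[:,2].argsort()[:8]].round(3))
plan(0,0,0,0)
E
```

```text
269 163 [76 73 67] [ 0.619 -0.126  0.3  ]
268 160 [34 32 31] [ 0.619 -0.13   0.309]
267 156 [33 32 30] [ 0.619 -0.132  0.323]
275 157 [32 31 30] [ 0.597 -0.119  0.315]
277 169 [4 6 5] [ 0.601 -0.11   0.275]
266 148 [15 14 13] [ 0.628 -0.124  0.358]
176
[[ 0.584 -0.122  0.257]
 [ 0.586 -0.125  0.264]
 [ 0.59  -0.128  0.292]
 [ 0.588 -0.13   0.303]
 [ 0.591 -0.133  0.303]
 [ 0.589 -0.125  0.312]
 [ 0.582 -0.125  0.341]
 [ 0.591 -0.1    0.342]]
t 4.8 at [ 0.6029 -0.129   0.2564] psi 47.9 F [ 0.2 -2.   5.5] w 8.5 g 2.5 j6 0.41
  turn 47.9 then travel cm [-60.29 -12.9   25.64]
```

The visible fingertips are about 40 mm higher than the reported TCP. I'll lift, open, and measure that offset before relying on it.

```bash

python3 -m jog '[{"travel":[0,0,-3],"turn":0,"gripper":1},{"travel":[0,0,-3],"turn":0,"gripper":1},{"travel":[0,0,0],"turn":0,"gripper":1},{"travel":[0,0,0],"turn":0,"gripper":1},{"travel":[0,0,0],"turn":0,"gripper":1},{"travel":[0,0,0],"turn":0,"gripper":1}]' 20
python3 - <<'E'
from h import *
s,p0,a=pose(); plan(.594,-.116,.30,46)
for n in("scene","top"):
    p,W=cloud(n); m=sel(W,(.45,.75,-.28,.02),.3,.45)
    P=W[m]; o=P[:,2].argsort()[:150:6]; print(n,len(P)); print(P[o].round(3).tolist())
p,W=cloud("scene")
m=sel(W,(.45,.75,-.28,.02),.245,.295)&(p.max(-1)<60); print(np.argwhere(m).mean(0),W[m].mean(0),m.sum())
E
```

```text
t: 5.4
position: [0.6016, -0.1285, 0.3129]
ee_rot: [-2.867, -1.276, 0.005]
force: [0.0, 0.7, 0.0]
gripper_width: 0.0852
grasp_force: 0.0
t 5.4 at [ 0.6016 -0.1285  0.3129] psi 48.0 F [0.  0.7 0. ] w 85.2 g 0.0 j6 0.41
  turn 2.0 then travel cm [ 0.37 -1.41  1.29]
scene 561
[[0.644, -0.152, 0.359], [0.647, -0.157, 0.366], [0.576, -0.089, 0.367], [0.641, -0.149, 0.37], [0.573, -0.091, 0.372], [0.571, -0.084, 0.373], [0.635, -0.155, 0.376], [0.566, -0.084, 0.378], [0.572, -0.087, 0.38], [0.647, -0.159, 0.383], [0.568, -0.086, 0.385], [0.649, -0.156, 0.388], [0.642, -0.149, 0.391], [0.643, -0.153, 0.393], [0.578, -0.089, 0.395], [0.647, -0.153, 0.398], [0.652, -0.165, 0.4], [0.65, -0.154, 0.402], [0.652, -0.164, 0.404], [0.651, -0.157, 0.405], [0.575, -0.082, 0.406], [0.651, -0.161, 0.407], [0.643, -0.15, 0.408], [0.638, -0.166, 0.408], [0.567, -0.085, 0.409]]
top 66
[[0.558, -0.105, 0.407], [0.575, -0.091, 0.422], [0.568, -0.105, 0.425], [0.58, -0.094, 0.427], [0.582, -0.094, 0.428], [0.585, -0.096, 0.429], [0.567, -0.116, 0.432], [0.569, -0.118, 0.434], [0.572, -0.118, 0.436], [0.553, -0.081, 0.441], [0.59, -0.1, 0.443]]
[172.54237288 276.47457627] [ 0.60790834 -0.10581233  0.26661563] 59
```

```bash
python3 -c "
from h import *
plan(.596,-.114,.218,44.4)"
```

```text
t 5.55 at [ 0.6022 -0.129   0.314 ] psi 48.0 F [ 0.  -0.1  0.8] w 85.3 g 0.0 j6 0.41
  turn 3.6 then travel cm [ 0.6  -1.51  9.6 ]
```

```bash

python3 -m jog '[{"travel":[0,0,0],"turn":3.6,"gripper":1},{"travel":[0.6,-1.5,0],"turn":0,"gripper":1},{"travel":[0,0,2.4],"turn":0,"gripper":1},{"travel":[0,0,2.4],"turn":0,"gripper":1},{"travel":[0,0,2.4],"turn":0,"gripper":1},{"travel":[0,0,2.4],"turn":0,"gripper":1},{"travel":[0,0,0],"turn":0,"gripper":0.1},{"travel":[0,0,0],"turn":0,"gripper":0.1},{"travel":[0,0,0],"turn":0,"gripper":0.1},{"travel":[0,0,0],"turn":0,"gripper":0.1},{"travel":[0,0,0],"turn":0,"gripper":0.1},{"travel":[0,0,0],"turn":0,"gripper":0.1}]' 20
```

```text
t: 6.75
position: [0.5977, -0.1146, 0.2214]
ee_rot: [2.907, 1.186, 0.004]
force: [0.6, 0.4, 4.1]
gripper_width: 0.0193
grasp_force: 21.5
```

Now it is pinched (19 mm, 21 N), which confirms the z offset. Swinging.

```bash

python3 -m jog '[{"travel":[0.05,1.46,0],"turn":-4,"gripper":0.1},{"travel":[0.2,2.92,0],"turn":-8,"gripper":0.1},{"travel":[0.2,2.92,0],"turn":-8,"gripper":0.1},{"travel":[0.2,2.92,0],"turn":-8,"gripper":0.1},{"travel":[0.05,1.46,0],"turn":-4,"gripper":0.1},{"travel":[0,0,0],"turn":0,"gripper":0.1},{"travel":[0,0,0],"turn":0,"gripper":1},{"travel":[0,0,0],"turn":0,"gripper":1},{"travel":[0,0,0],"turn":0,"gripper":1},{"travel":[0,0,0],"turn":0,"gripper":1}]' 20
python3 -m jog '[{"travel":[0,0,-4],"turn":0,"gripper":1},{"travel":[0,0,-4],"turn":0,"gripper":1},{"travel":[0,0,-2],"turn":0,"gripper":1},{"travel":[0,0,0],"turn":0,"gripper":1}]' 20
python3 - <<'E'
from h import *
plan(.573,-.284,.3,85.7)
p,W=cloud("scene"); P=W[sel(W,(.6,.8,-.3,.0),.165,.245)]; print(rect(P),np.median(P,0))
for n in("scene","top"):
    p,W=cloud(n); P=W[sel(W,(.46,.69,-.41,-.19),.068,.092)]; print(n,rect(P),len(P))
    P=W[sel(W,(.3,.45,-.35,-.2),.098,.118)]; print(n,"tin",rect(P),len(P))
E
```

```text
t: 7.75
position: [0.6965, -0.1715, 0.2189]
ee_rot: [-2.469, -1.942, 0.001]
force: [0.2, 1.1, -0.3]
gripper_width: 0.0765
grasp_force: 0.0
t: 8.15
position: [0.699, -0.1724, 0.3254]
ee_rot: [2.463, 1.937, 0.008]
force: [-0.5, 0.1, 0.9]
gripper_width: 0.0853
grasp_force: 0.0
t 8.15 at [ 0.699  -0.1724  0.3254] psi 76.4 F [-0.5  0.1  0.9] w 85.3 g 0.0 j6 -0.1
  turn -9.3 then travel cm [-12.08 -11.73   2.54]
(array([ 713.8, -103.9]), array([207.7,  62.1]), 89.6) [ 0.72095749 -0.1466906   0.21123562]
scene (array([ 575.2, -281.4]), array([188.2,  57.3]), 84.5) 95
scene tin (array([ 375.8, -274.4]), array([64.1, 58.6]), 30.6) 123
top (array([ 569.6, -320.3]), array([119.2,  57.8]), 86.0) 454
top tin (array([ 373.3, -278.9]), array([60.8, 60.5]), 28.1) 286
```

```bash

python3 -m jog '[{"travel":[0,0,0],"turn":-4.6,"gripper":1},{"travel":[0,0,0],"turn":-4.7,"gripper":1},{"travel":[-3,-2.93,0],"turn":0,"gripper":1},{"travel":[-3,-2.93,0],"turn":0,"gripper":1},{"travel":[-3,-2.93,0],"turn":0,"gripper":1},{"travel":[-3,-2.93,0],"turn":0,"gripper":1},{"travel":[0,0,4.8],"turn":0,"gripper":1},{"travel":[0,0,4.8],"turn":0,"gripper":1},{"travel":[0,0,4.8],"turn":0,"gripper":1},{"travel":[0,0,4.8],"turn":0,"gripper":1},{"travel":[0,0,0],"turn":0,"gripper":1}]' 50
python3 - <<'E'
from h import *
plan(.5735,-.284,.016,85.8)
p,W=cloud("scene"); P=W[sel(W,(.48,.68,-.36,-.2),.105,.25)]; P=P[P[:,2].argsort()]; print(P[:160:8].round(3).tolist())
E
```

```text
t: 9.4
position: [0.5626, -0.2772, 0.115]
ee_rot: [-2.287, -2.121, 0.009]
force: [-0.0, 0.9, -1.3]
gripper_width: 0.0854
grasp_force: 0.0
t 9.4 at [ 0.5626 -0.2772  0.115 ] psi 85.7 F [-0.   0.9 -1.3] w 85.4 g 0.0 j6 -0.49
  turn -0.1 then travel cm [-0.6   1.14  9.9 ]
[[0.519, -0.278, 0.16], [0.522, -0.268, 0.169], [0.522, -0.262, 0.175], [0.516, -0.29, 0.181], [0.514, -0.264, 0.185], [0.522, -0.282, 0.191], [0.518, -0.264, 0.195], [0.517, -0.265, 0.199], [0.52, -0.26, 0.206], [0.637, -0.288, 0.209], [0.64, -0.273, 0.211], [0.499, -0.276, 0.213], [0.631, -0.288, 0.214], [0.637, -0.282, 0.215], [0.5, -0.28, 0.217], [0.601, -0.262, 0.219], [0.605, -0.263, 0.22], [0.61, -0.268, 0.221], [0.493, -0.265, 0.223], [0.595, -0.29, 0.223]]
```

```bash

python3 -m jog '[{"travel":[-0.6,1.15,0],"turn":0,"gripper":1},{"travel":[0,0,3],"turn":0,"gripper":1},{"travel":[0,0,3],"turn":0,"gripper":1},{"travel":[0,0,3],"turn":0,"gripper":1},{"travel":[0,0,1.5],"turn":0,"gripper":1},{"travel":[0,0,0],"turn":0,"gripper":0.5},{"travel":[0,0,0],"turn":0,"gripper":0.5},{"travel":[0,0,0],"turn":0,"gripper":0.5},{"travel":[0,0,0],"turn":0,"gripper":0.5},{"travel":[0,0,0],"turn":0,"gripper":0.5}]' 50
python3 - <<'E'
from h import *
plan(.5735,-.284,.016,85.8)
p,W=cloud("scene"); p=p[120:260,200:340]; cv2.imwrite("pics/s5.png",cv2.resize(p[...,::-1],None,fx=4,fy=4,interpolation=cv2.INTER_CUBIC))
for n in("scene","top"):
    p,W=cloud(n); P=W[sel(W,(.46,.69,-.41,-.16),.068,.092)]; print(n,rect(P),len(P))
E
```

```text
t: 10.45
position: [0.5831, -0.2902, 0.0249]
ee_rot: [2.302, 2.135, 0.0]
force: [-3.3, 1.0, 6.1]
gripper_width: 0.0563
grasp_force: 54.1
t 10.45 at [ 0.5831 -0.2902  0.0249] psi 85.7 F [-3.3  1.   6.1] w 56.3 g 54.1 j6 -0.49
  turn -0.1 then travel cm [ 0.55 -1.    0.89]
scene (array([ 578.8, -282.4]), array([193.1,  71.5]), 85.3) 115
top (array([ 584.9, -285.7]), array([188.3,  58.1]), 86.9) 270
```

View pics/s5.png

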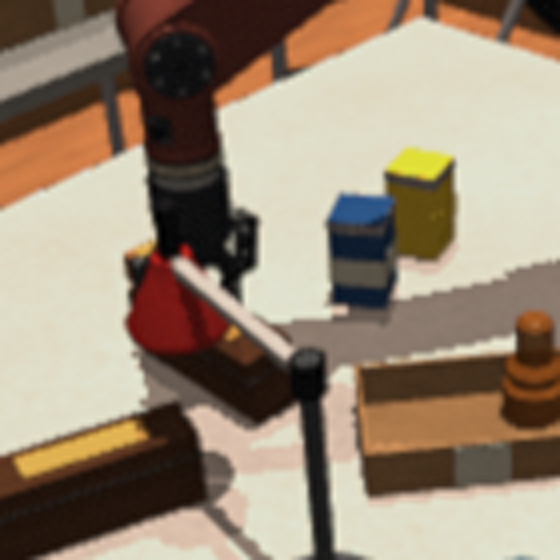

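The case is held (56 mm, 54 N) but a little high, because I measured the hover pose before the arm had settled. I'll regrip 12 mm lower, then lift.

```bash

python3 -m jog '[{"travel":[0,0,0],"turn":0,"gripper":1},{"travel":[0,0,0],"turn":0,"gripper":1},{"travel":[0,0,0],"turn":0,"gripper":1},{"travel":[0.4,0,1.2],"turn":0,"gripper":1},{"travel":[0,0,0],"turn":0,"gripper":1},{"travel":[0,0,0],"turn":0,"gripper":0.5},{"travel":[0,0,0],"turn":0,"gripper":0.5},{"travel":[0,0,0],"turn":0,"gripper":0.5},{"travel":[0,0,0],"turn":0,"gripper":0.5},{"travel":[0,0,0],"turn":0,"gripper":0.5}]' 55
python3 - <<'E'
from h import *
plan(.522,.001,.1,137.5)
for n in("scene","top"):
    p,W=cloud(n); P=W[sel(W,(.46,.69,-.41,-.16),.06,.092)]; print(n,rect(P),len(P))
    P=W[sel(W,(.46,.69,-.41,-.16),.094,.13)];print(P[P[:,2].argsort()][:10].round(3).tolist())
E
```

```text
t: 11.6
position: [0.5815, -0.2851, 0.0102]
ee_rot: [-2.302, -2.135, 0.002]
force: [-4.4, -0.5, 1.4]
gripper_width: 0.0551
grasp_force: 60.1
t 11.6 at [ 0.5815 -0.2851  0.0102] psi 85.7 F [-4.4 -0.5  1.4] w 55.1 g 60.1 j6 -0.49
  turn -51.8 then travel cm [23.72 17.07 -8.98]
scene (array([ 572.8, -282.3]), array([191.2,  79.7]), 84.7) 148
[[0.527, -0.267, 0.095], [0.554, -0.289, 0.096], [0.548, -0.268, 0.096], [0.555, -0.277, 0.096], [0.533, -0.272, 0.096], [0.551, -0.269, 0.097], [0.538, -0.273, 0.098], [0.545, -0.27, 0.098], [0.541, -0.274, 0.099], [0.537, -0.279, 0.1]]
top (array([ 583.5, -282. ]), array([181.4,  57.2]), 87.5) 240
[]
```

```bash

python3 -m jog '[{"travel":[0,0,-1],"turn":0,"gripper":0.5},{"travel":[0,0,-2],"turn":0,"gripper":0.5},{"travel":[0,0,-3],"turn":0,"gripper":0.5},{"travel":[0,0,-3],"turn":0,"gripper":0.5},{"travel":[0,0,-2.5],"turn":0,"gripper":0.5},{"travel":[0,0,-1],"turn":0,"gripper":0.5},{"travel":[-0.2,-2,0],"turn":0,"gripper":0.5},{"travel":[-0.2,-2,0],"turn":0,"gripper":0.5},{"travel":[-0.2,-2,0],"turn":0,"gripper":0.5},{"travel":[0,-2,0],"turn":0,"gripper":0.5}]' 55
python3 -m jog '[{"travel":[0,0,0],"turn":-4.8,"gripper":0.5},{"travel":[0,0,0],"turn":-7,"gripper":0.5},{"travel":[0,0,0],"turn":-7,"gripper":0.5},{"travel":[0,0,0],"turn":-7,"gripper":0.5},{"travel":[0,0,0],"turn":-7,"gripper":0.5},{"travel":[0,0,0],"turn":-7,"gripper":0.5},{"travel":[0,0,0],"turn":-7,"gripper":0.5},{"travel":[0,0,0],"turn":-5,"gripper":0.5},{"travel":[0,0,0],"turn":0,"gripper":0.5},{"travel":[0,0,0],"turn":0,"gripper":0.5},{"travel":[0,0,0],"turn":0,"gripper":0.5}]' 55
python3 - <<'E'
from h import *
plan(.522,.001,.135,137.5)
for n in("top","scene"):
    p,W=cloud(n); P=W[sel(W,(.36,.64,-.41,-.16),.19,.225)]; print(rect(P),len(P),P[:,2].min())
E
```

```text
t: 12.7
position: [0.5011, -0.2847, 0.1339]
ee_rot: [-2.303, -2.135, -0.0]
force: [-0.3, -0.2, -5.1]
gripper_width: 0.0553
grasp_force: 60.2
t: 13.8
position: [0.5021, -0.285, 0.1349]
ee_rot: [-1.141, -2.927, -0.0]
force: [-0.2, -0.2, -5.3]
gripper_width: 0.0553
grasp_force: 60.3
t 13.8 at [ 0.5021 -0.285   0.1349] psi 137.4 F [-0.2 -0.2 -5.3] w 55.3 g 60.3 j6 -1.47
  turn -0.1 then travel cm [ 1.786e+01  2.243e+01 -1.000e-02]
(array([ 493.6, -261.4]), array([ 82.5, 117. ]), 1.6) 60 0.19333127704376946
(array([ 514.1, -271.9]), array([ 90.6, 189.2]), 48.6) 464 0.1900104477922449
```

```bash

python3 - <<'E'
from h import *
for n in("top","scene"):
    p,W=cloud(n); P=W[sel(W,(.36,.64,-.16,.11),.040,.056)]; print(n,rect(P),len(P)); P=W[sel(W,(.39,.48,-.04,.04),.1,.125)]; print("amber",rect(P))
E
python3 -m jog '[{"travel":[0.9,1.1,0],"turn":0,"gripper":0.5},{"travel":[1.8,2.25,0],"turn":0,"gripper":0.5},{"travel":[1.8,2.25,0],"turn":0,"gripper":0.5},{"travel":[1.8,2.25,0],"turn":0,"gripper":0.5},{"travel":[1.8,2.25,0],"turn":0,"gripper":0.5},{"travel":[1.8,2.25,0],"turn":0,"gripper":0.5},{"travel":[1.8,2.25,0],"turn":0,"gripper":0.5},{"travel":[1.8,2.25,0],"turn":0,"gripper":0.5},{"travel":[1.8,2.25,0],"turn":0,"gripper":0.5},{"travel":[1.8,2.25,0],"turn":0,"gripper":0.5},{"travel":[0.75,1.1,0],"turn":0,"gripper":0.5}]' 55
python3 -m jog '[{"travel":[0,0,0],"turn":0,"gripper":0.5},{"travel":[0,0,0],"turn":0,"gripper":0.5},{"travel":[0,0,0],"turn":0,"gripper":0.5}]' 55
python3 - <<'E'
from h import *
plan(.522,.001,.135,137.5)
for n in("top","scene"):
    p,W=cloud(n); P=W[sel(W,(.4,.64,-.13,.13),.19,.225)]; print(rect(P),len(P),P[:,2].min())
    P=W[sel(W,(.36,.64,-.16,.11),.040,.056)]; print(n,rect(P),len(P)); 
p,W=cloud("scene"); cv2.imwrite("pics/s6.png",cv2.resize(p[120:260,250:390,::-1],None,fx=4,fy=4,interpolation=cv2.INTER_CUBIC))
E
```

```text
top (array([498.7, -24.7]), array([139.8, 210.7]), 47.6) 286
amber (array([433.6,  -1.7]), array([32.9, 33. ]), 1.7)
scene (array([500. , -20.9]), array([145.2, 210.6]), 47.2) 397
amber (array([437.1,   1.7]), array([31.9, 29.7]), 89.5)
t: 15.1
position: [0.5217, 0.004, 0.1355]
ee_rot: [-1.136, -2.928, -0.002]
force: [-0.5, -0.6, -5.9]
gripper_width: 0.0551
grasp_force: 60.5
t: 15.4
position: [0.5224, 0.0001, 0.1354]
ee_rot: [1.14, 2.927, -0.001]
force: [0.8, -0.9, -5.9]
gripper_width: 0.0555
grasp_force: 60.5
t 15.4 at [5.224e-01 1.000e-04 1.354e-01] psi 137.4 F [ 0.8 -0.9 -5.9] w 55.5 g 60.5 j6 -0.96
  turn -0.1 then travel cm [0.09 0.04 0.04]
(array([517.2, -10.3]), array([ 68.3, 176.2]), 38.0) 251 0.19396625607346338
top (array([ 510.4, -111.6]), array([ 55.7, 121.5]), 82.3) 69
(array([532. ,   8.7]), array([ 99.3, 190.4]), 47.3) 603 0.19012191916782492
scene (array([500.3, -20.1]), array([144.8, 211.1]), 47.2) 294
```

View pics/s6.png

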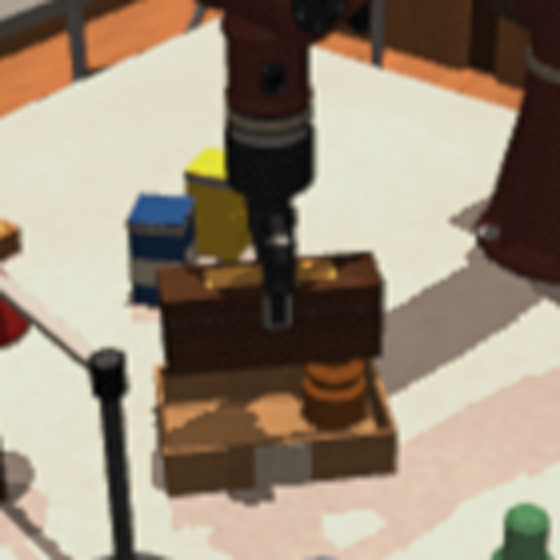

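The case hangs over the carton, aligned with it (front face crop (165–380, 280–370); amber at (335,390)). Next I'll compare its front face with the carton's front wall in the same view.

```bash
cat >> h.py <<'E'
def frame(W,c=(.4993,-.0235),a=47.4):
    q=np.radians(a); d=W[...,:2]-np.array(c); return np.stack([d[...,0]*np.cos(q)+d[...,1]*np.sin(q),-d[...,0]*np.sin(q)+d[...,1]*np.cos(q),W[...,2]],-1)
E
python3 - <<'E'
from h import *
A=[];B=[]
for i in range(3):
    p,W=cloud("scene"); F=frame(W)*1000
    A.append(F[(abs(F[...,0]-62)<18)&(abs(F[...,1])<130)&(F[...,2]>140)&(F[...,2]<185)])
    B.append(F[(abs(F[...,0]-70)<12)&(abs(F[...,1])<130)&(F[...,2]>10)&(F[...,2]<40)])
for n,P in(("case",np.vstack(A)),("carton",np.vstack(B))):
    f=P[abs(P[:,1])<85]; l=np.polyfit(f[:,1],f[:,0],1)
    print(n,len(P),"face x",np.median(f[:,0]).round(1),"slope deg",np.degrees(l[0]).round(2),"y",np.percentile(P[:,1],[.5,2,98,99.5]).round(1), "z", np.percentile(P[:,2],[1,99]))
p,W=cloud("scene"); F=frame(W)*1000; m=(F[...,0]>40)&(F[...,0]<90)&(abs(F[...,1])<60)&(F[...,2]>90)&(F[...,2]<230); print("case bottom z",np.percentile(F[m][:,2],[0,1,2,5]))
E
```

```text
case 1772 face x 62.1 slope deg 0.04 y [-97.  -94.4  86.5  89.7] z [140.57913224 184.62920434]
carton 1151 face x 69.4 slope deg -0.28 y [-101.6 -100.2  102.6  106.2] z [10.37269393 39.67587596]
case bottom z [123.05971377 125.97498778 126.94644244 130.3600913 ]
```

```bash
python3 - <<'E'
from h import *
A=[];B=[]
for i in range(3):
    p,W=cloud("top"); F=frame(W)*1000
    A.append(F[(abs(F[...,0]-30)<45)&(abs(F[...,1])<130)&(F[...,2]>196)&(F[...,2]<216)])
    B.append(F[(abs(F[...,0])<80)&(abs(F[...,1])<130)&(F[...,2]>40)&(F[...,2]<58)])
A=np.vstack(A);B=np.vstack(B)
for n,P in(("case",A),("rim",B)): print(n,len(P),"x",np.percentile(P[:,0],[.5,2,98,99.5]).round(1),"y",np.percentile(P[:,1],[.5,2,98,99.5]).round(1))
print(np.histogram(A[:,1],np.arange(-110,111,20)),A[:,2].mean())
E
```

```text
case 723 x [ 4.   5.6 60.4 61. ] y [11.7 15.6 77.8 80.3]
rim 207 x [-71.1 -71.   -2.4  -0.2] y [-105.6 -105.2   -2.6    3.1]
(array([  0,   0,   0,   0,   0,   4, 134, 291, 234,  60,   0]), array([-110,  -90,  -70,  -50,  -30,  -10,   10,   30,   50,   70,   90,
        110])) 206.1512978212926
```

```bash

python3 -m jog '[{"travel":[0.4,0.05,0],"turn":0.1,"gripper":0.5},{"travel":[0,0,1.5],"turn":0,"gripper":0.5},{"travel":[0,0,2],"turn":0,"gripper":0.5},{"travel":[0,0,2],"turn":0,"gripper":0.5},{"travel":[0,0,1],"turn":0,"gripper":0.5},{"travel":[0,0,0.5],"turn":0,"gripper":0.5},{"travel":[0,0,0],"turn":0,"gripper":0.5},{"travel":[0,0,0],"turn":0,"gripper":0.5}]' 55
python3 - <<'E'
from h import *
A=[];B=[]
for i in range(3):
    p,W=cloud("scene"); F=frame(W)*1000
    A.append(F[(abs(F[...,0]-62)<18)&(abs(F[...,1])<130)&(F[...,2]>75)&(F[...,2]<115)])
    B.append(F[(abs(F[...,0]-70)<12)&(abs(F[...,1])<130)&(F[...,2]>10)&(F[...,2]<40)])
for n,P in(("case",np.vstack(A)),("carton",np.vstack(B))):
    f=P[abs(P[:,1])<85]; l=np.polyfit(f[:,1],f[:,0],1)
    print(n,len(P),"face x",np.median(f[:,0]).round(1),"slope deg",np.degrees(l[0]).round(2),"y",np.percentile(P[:,1],[.5,2,98,99.5]).round(1))
plan(.522,.001,.135,137.5)
E
```

```text
t: 16.7
position: [0.5207, 0.0039, 0.0661]
ee_rot: [1.141, 2.925, 0.001]
force: [1.2, -0.3, -5.8]
gripper_width: 0.0553
grasp_force: 60.3
case 1462 face x 63.9 slope deg -0.02 y [-93.4 -90.6  91.   94.4]
carton 1147 face x 69.5 slope deg -0.41 y [-102.2 -100.2  102.7  106.1]
t 16.85 at [0.5209 0.0038 0.0665] psi 137.4 F [-0.8 -0.3 -5.5] w 55.3 g 60.3 j6 -0.95
  turn -0.1 then travel cm [-0.27 -0.13 -6.85]
```

```bash

python3 -m jog '[{"travel":[0.1,-0.12,0],"turn":0,"gripper":0.5},{"travel":[0,0,1],"turn":0,"gripper":0.5},{"travel":[0,0,1],"turn":0,"gripper":0.5},{"travel":[0,0,1],"turn":0,"gripper":0.5},{"travel":[0,0,1],"turn":0,"gripper":0.5},{"travel":[0,0,0.5],"turn":0,"gripper":0.5},{"travel":[0,0,0.2],"turn":0,"gripper":0.5},{"travel":[0,0,0],"turn":0,"gripper":0.5}]' 55
```

```text
t: 17.65
position: [0.518, 0.0038, 0.0179]
ee_rot: [-1.141, -2.926, 0.0]
force: [-0.6, 0.0, -4.7]
gripper_width: 0.0554
grasp_force: 60.5
```

```bash

python3 -m jog '[{"travel":[0,0,0.2],"turn":0,"gripper":0.5},{"travel":[0,0,0.1],"turn":0,"gripper":0.5},{"travel":[0,0,0],"turn":0,"gripper":0.5}]' 55
python3 -m jog '[{"travel":[0,0,0.1],"turn":0,"gripper":0.5},{"travel":[0,0,0],"turn":0,"gripper":0.5}]' 55
```

```text
t: 17.95
position: [0.5184, 0.0037, 0.0156]
ee_rot: [1.141, 2.927, 0.0]
force: [-0.2, 0.5, -5.0]
gripper_width: 0.0558
grasp_force: 60.5
t: 18.15
position: [0.5187, 0.0036, 0.0151]
ee_rot: [1.141, 2.926, 0.0]
force: [-1.5, 0.2, -0.3]
gripper_width: 0.0554
grasp_force: 60.6
```

```bash

python3 -m jog '[{"travel":[0,0,0],"turn":0,"gripper":1},{"travel":[0,0,0],"turn":0,"gripper":1},{"travel":[0,0,0],"turn":0,"gripper":1},{"travel":[0,0,0],"turn":0,"gripper":1},{"travel":[0,0,-1],"turn":0,"gripper":1},{"travel":[0,0,-3],"turn":0,"gripper":1},{"travel":[0,0,-4],"turn":0,"gripper":1},{"travel":[0,0,-4],"turn":0,"gripper":1},{"travel":[0,0,-2],"turn":6,"gripper":1},{"travel":[0,0,0],"turn":6,"gripper":1},{"travel":[0,0,0],"turn":6.4,"gripper":1},{"travel":[0,0,0],"turn":0,"gripper":1}]' 45
python3 - <<'E'
from h import *
plan(.3742,-.2775,.15,119)
for n in("top","scene"):
    p,W=cloud(n); F=frame(W)*1000; P=F[(abs(F[...,0]-34)<50)&(abs(F[...,1])<120)&(F[...,2]>78)&(F[...,2]<95)]; print(n,len(P),rect(P/1000),P[:,2].mean())
E
```

```text
t: 19.35
position: [0.5186, 0.0037, 0.1555]
ee_rot: [1.594, 2.706, 0.001]
force: [0.2, -0.2, -0.9]
gripper_width: 0.0851
grasp_force: 0.0
t 19.35 at [0.5186 0.0037 0.1555] psi 119.0 F [ 0.2 -0.2 -0.9] w 85.1 g 0.0 j6 -0.63
  turn -0.0 then travel cm [-17.59 -26.26   0.55]
top 253 (array([32.6, 17.3]), array([137. ,  53.9]), 88.8) 86.13521425868619
scene 560 (array([29.9,  1.9]), array([ 83. , 190.4]), 4.6) 83.65896279683407
```

```bash

python3 -m jog '[{"travel":[-1.76,-2.63,0],"turn":0,"gripper":1},{"travel":[-1.76,-2.63,0],"turn":0,"gripper":1},{"travel":[-1.76,-2.63,0],"turn":0,"gripper":1},{"travel":[-1.76,-2.63,0],"turn":0,"gripper":1},{"travel":[-1.76,-2.63,0],"turn":0,"gripper":1},{"travel":[-1.76,-2.63,0],"turn":0,"gripper":1},{"travel":[-1.76,-2.63,0],"turn":0,"gripper":1},{"travel":[-1.76,-2.63,0],"turn":0,"gripper":1},{"travel":[-1.76,-2.63,0],"turn":0,"gripper":1},{"travel":[-1.76,-2.63,0],"turn":0,"gripper":1},{"travel":[0,0,3],"turn":0,"gripper":1},{"travel":[0,0,0],"turn":0,"gripper":1}]' 45
python3 -m jog '[{"travel":[0,0,0],"turn":0,"gripper":1},{"travel":[0,0,0],"turn":0,"gripper":1}]' 45
python3 - <<'E'
from h import *
plan(.3742,-.2775,.046,119)
for n in("top","scene"):
    p,W=cloud(n); P=W[sel(W,(.3,.45,-.35,-.2),.098,.118)]; print(n,"tin",rect(P),len(P))
p,W=cloud("scene");P=W[sel(W,(.27,.48,-.38,-.17),.125,.3)]; P=P[P[:,2].argsort()];print(P[:60:5].round(3).tolist())
E
```

```text
t: 20.65
position: [0.3705, -0.276, 0.1211]
ee_rot: [-1.592, -2.7, -0.003]
force: [-0.5, 0.6, -0.7]
gripper_width: 0.0858
grasp_force: 0.0
t: 20.85
position: [0.3741, -0.2776, 0.1252]
ee_rot: [1.592, 2.707, -0.0]
force: [-0.0, -0.3, -0.1]
gripper_width: 0.0855
grasp_force: 0.0
t 20.85 at [ 0.3741 -0.2776  0.1252] psi 119.1 F [-0.  -0.3 -0.1] w 85.5 g 0.0 j6 -1.3
  turn 0.1 then travel cm [-0.    0.01  7.92]
top tin (array([ 367.8, -269.1]), array([60.5, 38.7]), 29.6) 63
scene tin (array([ 353.6, -286.5]), array([116.5,  59.2]), 28.7) 126
[[0.341, -0.302, 0.173], [0.413, -0.245, 0.174], [0.341, -0.302, 0.177], [0.337, -0.305, 0.18], [0.331, -0.288, 0.182], [0.337, -0.288, 0.185], [0.419, -0.244, 0.187], [0.426, -0.248, 0.188], [0.332, -0.292, 0.191], [0.333, -0.297, 0.194], [0.33, -0.288, 0.196], [0.333, -0.291, 0.196]]
```

```bash

python3 -m jog '[{"travel":[0,0,3],"turn":0,"gripper":1},{"travel":[0,0,3],"turn":0,"gripper":1},{"travel":[0,0,1.9],"turn":0,"gripper":1},{"travel":[0,0,0],"turn":0,"gripper":0.55},{"travel":[0,0,0],"turn":0,"gripper":0.55},{"travel":[0,0,0],"turn":0,"gripper":0.55},{"travel":[0,0,0],"turn":0,"gripper":0.55},{"travel":[0,0,0],"turn":0,"gripper":0.55}]' 50
python3 -m jog '[{"travel":[0,0,-1],"turn":0,"gripper":0.55},{"travel":[0,0,-3],"turn":0,"gripper":0.55},{"travel":[0,0,-3],"turn":0,"gripper":0.55},{"travel":[0,0,-3],"turn":0,"gripper":0.55},{"travel":[0,0,-2],"turn":0,"gripper":0.55},{"travel":[0,0,-0.5],"turn":-6,"gripper":0.55},{"travel":[0,0,0],"turn":-6,"gripper":0.55},{"travel":[0,0,0],"turn":-6.4,"gripper":0.55},{"travel":[0,0,0],"turn":0,"gripper":0.55},{"travel":[0,0,0],"turn":0,"gripper":0.55}]' 50
python3 - <<'E'
from h import *
q=np.radians(47.4); t=np.array([.4993,-.0235])+ -.029*np.array([np.cos(q),np.sin(q)])
print(t); plan(*t,.171,137.4)
p,W=cloud("scene"); F=frame(W,(.3742,-.2775))*1000
m=(abs(F[...,0]-25)<25)&(abs(F[...,1])<50)&(F[...,2]>135)&(F[...,2]<190); P=F[m]; print(len(P),"facex",np.median(P[:,0]),"y",np.percentile(P[:,1],[1,99]),"zlow",F[(abs(F[...,0]-15)<30)&(abs(F[...,1])<40)&(F[...,2]>60)][:,2].min(),"slope",np.degrees(np.polyfit(P[:,1],P[:,0],1)[0]))
E
```

```text
t: 21.8
position: [0.374, -0.2781, 0.0462]
ee_rot: [1.594, 2.705, -0.0]
force: [0.3, 0.3, -1.0]
gripper_width: 0.0587
grasp_force: 54.5
t: 22.8
position: [0.3734, -0.2776, 0.1707]
ee_rot: [1.145, 2.925, -0.0]
force: [-0.2, 0.0, -3.1]
gripper_width: 0.0595
grasp_force: 55.3
[ 0.4796706  -0.04484682]
t 22.8 at [ 0.3734 -0.2776  0.1707] psi 137.3 F [-0.2  0.  -3.1] w 59.5 g 55.3 j6 -1.61
  turn -0.1 then travel cm [ 7.93 24.33 -0.03]
183 facex 29.851083117659886 y [-29.72052492  30.27083797] zlow 124.16631427897714 slope -0.3640089087545449
```

```bash

python3 -m jog '[{"travel":[0.77,2.43,0],"turn":-0.1,"gripper":0.55},{"travel":[0.77,2.43,0],"turn":0,"gripper":0.55},{"travel":[0.77,2.43,0],"turn":0,"gripper":0.55},{"travel":[0.77,2.43,0],"turn":0,"gripper":0.55},{"travel":[0.77,2.43,0],"turn":0,"gripper":0.55},{"travel":[0.77,2.43,0],"turn":0,"gripper":0.55},{"travel":[0.77,2.43,0],"turn":0,"gripper":0.55},{"travel":[0.77,2.43,0],"turn":0,"gripper":0.55},{"travel":[0.77,2.43,0],"turn":0,"gripper":0.55},{"travel":[0.77,2.43,0],"turn":0,"gripper":0.55},{"travel":[0,0,0],"turn":0,"gripper":0.55},{"travel":[0,0,0],"turn":0,"gripper":0.55}]' 50
cat > m.py <<'E'
from h import *
import sys
z0,z1=map(float,sys.argv[1:3]); xa,xb=map(float,sys.argv[3:5])
A=[];B=[];C=[];D=[];E=[]
for i in range(3):
    p,W=cloud("scene"); F=frame(W)*1000; X,Y,Z=F[...,0],F[...,1],F[...,2]
    A.append(F[(X>xa)&(X<xb)&(abs(Y)<60)&(Z>z0)&(Z<z1)])
    B.append(F[(abs(X-70)<12)&(abs(Y)<130)&(Z>10)&(Z<40)])
    C.append(F[(abs(X-62)<8)&(abs(Y)<130)&(Z>60)&(Z<78)])
    D.append(F[(X<8)&(X>-60)&(abs(Y-65)<34)&(Z>72)&(Z<102)])
for n,P in(("obj",A),("carton",B),("case",C),("amberneck",D)):
    P=np.vstack(P); 
    if len(P)<9: print(n,len(P)); continue
    print(n,len(P),"face x",np.median(P[:,0]).round(1),"slope",np.degrees(np.polyfit(P[:,1],P[:,0],1)[0]).round(2),"y",np.percentile(P[:,1],[.5,2,98,99.5]).round(1))
E
python3 m.py 135 190 -25 25; python3 -c "
from h import *
plan(.481,-.0465,.1,137.4)"
```

```text
t: 24.05
position: [0.4808, -0.0463, 0.1703]
ee_rot: [-1.138, -2.928, 0.001]
force: [-0.5, -0.1, -2.4]
gripper_width: 0.0594
grasp_force: 55.9
obj 679 face x 0.9 slope 2.79 y [-32.8 -32.5  25.4  25.6]
carton 1138 face x 69.3 slope -0.19 y [-101.6  -98.4  102.3  106.2]
case 657 face x 62.3 slope -0.0 y [-91.2 -90.   91.6  95. ]
amberneck 208 face x -12.5 slope 4.18 y [38.6 46.4 80.6 82.9]
t 24.2 at [ 0.4806 -0.0472  0.1703] psi 137.4 F [-1.  -0.4 -2.1] w 58.8 g 55.9 j6 -1.07
  turn 0.0 then travel cm [0.02 0.08 7.03]
```

```bash

python3 -m jog '[{"travel":[0.25,0.03,1],"turn":0,"gripper":0.55},{"travel":[0,0,2],"turn":0,"gripper":0.55},{"travel":[0,0,2],"turn":0,"gripper":0.55},{"travel":[0,0,1],"turn":0,"gripper":0.55},{"travel":[0,0,0],"turn":0,"gripper":0.55},{"travel":[0,0,0],"turn":0,"gripper":0.55}]' 50
python3 m.py 95 125 -25 25
python3 -m jog '[{"travel":[0,0,1],"turn":0,"gripper":0.55},{"travel":[0,0,1],"turn":0,"gripper":0.55},{"travel":[0,0,1],"turn":0,"gripper":0.55},{"travel":[0,0,0],"turn":0,"gripper":0.55}]' 50
```

```text
t: 24.8
position: [0.4794, -0.0449, 0.1105]
ee_rot: [1.14, 2.927, 0.0]
force: [-0.6, 0.0, -2.9]
gripper_width: 0.0589
grasp_force: 55.8
obj 435 face x 1.2 slope -8.42 y [-31.1 -30.8  58.2  59.7]
carton 1147 face x 69.3 slope -0.3 y [-101.5  -98.1  102.9  106.6]
case 649 face x 62.3 slope 0.12 y [-91.  -87.8  91.4  94.8]
amberneck 208 face x -12.7 slope 3.15 y [34.9 46.3 80.6 81.2]
t: 25.35
position: [0.477, -0.0441, 0.0778]
ee_rot: [-1.137, -2.923, 0.001]
force: [-0.9, 0.0, -3.8]
gripper_width: 0.0591
grasp_force: 55.8
```

```bash

python3 -m jog '[{"travel":[0,0,0.8],"turn":0,"gripper":0.55},{"travel":[0,0,0.7],"turn":0,"gripper":0.55},{"travel":[0,0,0.5],"turn":0,"gripper":0.55},{"travel":[0,0,0.3],"turn":0,"gripper":0.55},{"travel":[0,0,0],"turn":0,"gripper":0.55},{"travel":[0,0,0],"turn":0,"gripper":0.55}]' 50
```

```text
t: 25.95
position: [0.4795, -0.0447, 0.0575]
ee_rot: [1.139, 2.928, 0.0]
force: [-0.0, -0.0, -3.6]
gripper_width: 0.0595
grasp_force: 55.9
```

```bash

python3 -m jog '[{"travel":[0,0,0.3],"turn":0,"gripper":0.55},{"travel":[0,0,0.2],"turn":0,"gripper":0.55},{"travel":[0,0,0.1],"turn":0,"gripper":0.55},{"travel":[0,0,0],"turn":0,"gripper":0.55}]' 50
python3 -m jog '[{"travel":[0,0,0.1],"turn":0,"gripper":0.55},{"travel":[0,0,0],"turn":0,"gripper":0.55}]' 50
```

```text
t: 26.35
position: [0.4793, -0.0446, 0.0513]
ee_rot: [-1.139, -2.928, -0.0]
force: [0.4, -0.2, -3.7]
gripper_width: 0.0589
grasp_force: 55.8
t: 26.55
position: [0.4796, -0.0448, 0.0512]
ee_rot: [1.139, 2.928, -0.0]
force: [-2.1, 0.6, 3.6]
gripper_width: 0.059
grasp_force: 56.5
```

```bash

python3 -m jog '[{"travel":[0,0,0],"turn":0,"gripper":0.8},{"travel":[0,0,0],"turn":0,"gripper":0.8},{"travel":[0,0,0],"turn":0,"gripper":0.8},{"travel":[0,0,-1],"turn":0,"gripper":0.8},{"travel":[0,0,-3],"turn":0,"gripper":1},{"travel":[0,0,-3],"turn":0,"gripper":1},{"travel":[0,0,-3],"turn":0,"gripper":1},{"travel":[0,0,-1],"turn":0,"gripper":1}]' 40
python3 -m jog '[{"travel":[1.52,2.64,0],"turn":0,"gripper":1},{"travel":[1.52,2.64,0],"turn":0,"gripper":1},{"travel":[1.52,2.64,0],"turn":0,"gripper":1},{"travel":[1.52,2.64,0],"turn":0,"gripper":1},{"travel":[1.52,2.64,0],"turn":0,"gripper":1},{"travel":[1.52,2.64,0],"turn":0,"gripper":1},{"travel":[1.52,2.64,0],"turn":0,"gripper":1},{"travel":[1.52,2.64,0],"turn":0,"gripper":1},{"travel":[1.52,2.64,0],"turn":0,"gripper":1},{"travel":[1.52,2.64,0],"turn":0,"gripper":1},{"travel":[1.52,2.64,0],"turn":0,"gripper":1},{"travel":[0,0,0],"turn":0,"gripper":1}]' 40
python3 -m jog '[{"travel":[0,0,0],"turn":0,"gripper":1},{"travel":[0,0,0],"turn":0,"gripper":1}]' 40
python3 - <<'E'
from h import *
plan(.5535,.282,.049,137.4)
for n in("top","scene"):
    p,W=cloud(n); P=W[sel(W,(.49,.62,.22,.35),.07,.115)]; print(n,"green",rect(P),len(P),P[:,2].max())
    F=frame(W)*1000; X,Y,Z=F[...,0],F[...,1],F[...,2]
    for nm,(x,y,h,a,b) in dict(tin=(-30,0,113,45,45),case=(34,0,85,45,110),amber=(-29,65,113,30,30)).items():
        P=F[(abs(X-x)<a)&(abs(Y-y)<b)&(abs(Z-h)<(9 if n=="top" else 5))]; print(n,nm,len(P),rect(P/1000),P[:,2].mean().round(1))
p,W=cloud("top"); cv2.imwrite("pics/t7.png",cv2.resize(p[130:270,220:420,::-1],None,fx=4,fy=4,interpolation=cv2.INTER_CUBIC))
E
```

```text
t: 27.35
position: [0.4822, -0.0452, 0.1649]
ee_rot: [1.136, 2.921, 0.002]
force: [0.8, 0.0, 0.6]
gripper_width: 0.0854
grasp_force: 0.0
t: 28.55
position: [0.5523, 0.2856, 0.1596]
ee_rot: [-1.134, -2.929, -0.002]
force: [1.0, -0.3, 0.0]
gripper_width: 0.0854
grasp_force: 0.0
t: 28.75
position: [0.5518, 0.2815, 0.1597]
ee_rot: [-1.139, -2.927, 0.002]
force: [-0.6, -0.9, 0.0]
gripper_width: 0.0853
grasp_force: 0.0
t 28.75 at [0.5518 0.2815 0.1597] psi 137.5 F [-0.6 -0.9  0. ] w 85.3 g 0.0 j6 -0.47
  turn 0.1 then travel cm [-0.09  0.16 11.07]
top green (array([561.1, 267.3]), array([9.2, 2.2]), 25.8) 5 0.1075117416781722
top tin 275 (array([-29.9,  -1.5]), array([60.4, 61.2]), 0.7) 113.4
top case 754 (array([25.8,  1.3]), array([ 70.6, 190.1]), 0.3) 86.0
top amber 75 (array([-28.4,  63.1]), array([31.5, 31. ]), 87.9) 114.2
scene green (array([557. , 286.2]), array([32.4, 33.7]), 81.6) 158 0.11191244486250683
scene tin 153 (array([-27.1,  -0.9]), array([60. , 63.4]), 89.9) 111.5
scene case 543 (array([32.8,  2.4]), array([ 76.4, 189.7]), 4.5) 84.0
scene amber 39 (array([-23.3,  62.6]), array([32.1, 28.1]), 66.1) 112.0
```

View pics/t7.png

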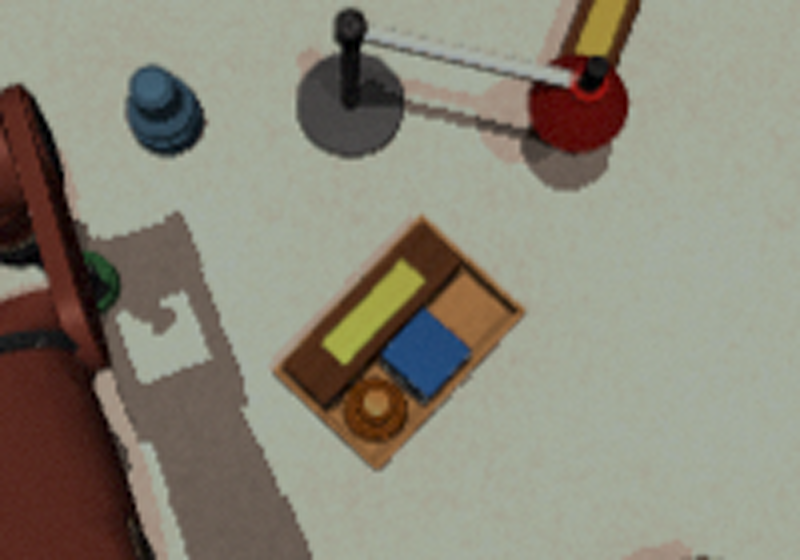

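Top view: case, tin (crop (425,350)) and amber (375,405) are packed square, with the free bay at (480,305). The lamp is swung aside at (580,100). Now the green glass.

```bash

python3 -m jog '[{"travel":[-0.1,0.15,2],"turn":0,"gripper":1},{"travel":[0,0,3],"turn":0,"gripper":1},{"travel":[0,0,3],"turn":0,"gripper":1},{"travel":[0,0,2],"turn":0,"gripper":1},{"travel":[0,0,1.1],"turn":0,"gripper":1},{"travel":[0,0,0],"turn":0,"gripper":1},{"travel":[0,0,0],"turn":0,"gripper":0.3},{"travel":[0,0,0],"turn":0,"gripper":0.3},{"travel":[0,0,0],"turn":0,"gripper":0.3},{"travel":[0,0,0],"turn":0,"gripper":0.3},{"travel":[0,0,0],"turn":0,"gripper":0.3},{"travel":[0,0,0],"turn":0,"gripper":0.3}]' 40
python3 -m jog '[{"travel":[0,0,0],"turn":0,"gripper":0.3},{"travel":[0,0,-0.5],"turn":0,"gripper":0.3},{"travel":[0,0,-1],"turn":0,"gripper":0.3},{"travel":[0,0,0],"turn":0,"gripper":0.3}]' 40
```

```text
t: 30.1
position: [0.555, 0.2829, 0.0511]
ee_rot: [1.138, 2.926, 0.001]
force: [-0.8, -1.7, 5.6]
gripper_width: 0.0346
grasp_force: 39.8
t: 30.5
position: [0.5549, 0.2833, 0.0656]
ee_rot: [1.139, 2.926, 0.002]
force: [0.9, 1.5, -2.6]
gripper_width: 0.034
grasp_force: 40.2
```

```bash

python3 -m jog '[{"travel":[0,0,-2],"turn":0,"gripper":0.3},{"travel":[0,0,-3],"turn":0,"gripper":0.3},{"travel":[0,0,-3],"turn":0,"gripper":0.3},{"travel":[0,0,-2.5],"turn":0,"gripper":0.3},{"travel":[0,0,-1],"turn":0,"gripper":0.3},{"travel":[0,0,0],"turn":0,"gripper":0.3},{"travel":[0,0,0],"turn":0,"gripper":0.3}]' 40
cat > g.py <<'E'
from h import *
s,p0,a=pose(); plan(.5279,-.0899,.18,137.4)
r=np.array([1.382,.73])-p0[:2]; r/=np.linalg.norm(r); l=np.array([-r[1],r[0]])
for k in range(2):
    p,W=cloud("scene"); d=W[...,:2]-p0[:2]; z=W[...,2]-p0[2]
    m=(np.hypot(d[...,0],d[...,1])<.06)&(z<-.012)&(z>-.046); P=d[m]  # skirt, z 5..39 above base
    b=z[(np.hypot(d[...,0],d[...,1])<.06)&(z<.01)].min()
    la=P@l; fr=P@r; o=l*(la.max()+la.min())/2+r*(np.percentile(fr,98)-.031)
    c=frame(np.array([*(p0[:2]+o),0])); print(m.sum(),"lat",la.min().round(4),la.max().round(4),"front",np.percentile(fr,98).round(4),"centre off world",o.round(4),"carton",c.round(4),"zmin",b.round(3))
E
sed -i 's/z<-.012)&(z>-.046)/z<-.0)\&(z>-.08)/' g.py; python3 g.py
```

```text
t: 31.2
position: [0.5531, 0.2825, 0.1778]
ee_rot: [-1.138, -2.926, 0.003]
force: [-1.0, -0.0, -4.2]
gripper_width: 0.0342
grasp_force: 40.8
t 31.2 at [0.5531 0.2825 0.1778] psi 137.5 F [-1.  -0.  -4.2] w 34.2 g 40.8 j6 -0.47
  turn 0.1 then travel cm [-23.35 -29.12  -0.22]
269 lat -0.0287 0.0317 front 0.031 centre off world [-0.0007  0.0013] carton [0.2622 0.1689 0.    ] zmin -0.185
270 lat -0.0287 0.0317 front 0.0297 centre off world [-0.0019  0.0007] carton [0.2609 0.1694 0.    ] zmin -0.185
```

```bash

python3 -m jog '[{"travel":[-1,-1.2,0],"turn":0,"gripper":0.3},{"travel":[-2,-2.5,0],"turn":0,"gripper":0.3},{"travel":[-2,-2.5,0],"turn":0,"gripper":0.3},{"travel":[-2,-2.5,0],"turn":0,"gripper":0.3},{"travel":[-2,-2.5,0],"turn":0,"gripper":0.3},{"travel":[-2,-2.5,0],"turn":0,"gripper":0.3},{"travel":[-2,-2.5,0],"turn":0,"gripper":0.3},{"travel":[-2,-2.5,0],"turn":0,"gripper":0.3},{"travel":[-2,-2.5,0],"turn":0,"gripper":0.3},{"travel":[-2,-2.5,0],"turn":0,"gripper":0.3},{"travel":[-2,-2.5,0],"turn":0,"gripper":0.3},{"travel":[-2,-2.5,0],"turn":0,"gripper":0.3}]' 40
python3 -m jog '[{"travel":[-0.3,-0.4,0],"turn":0,"gripper":0.3},{"travel":[0,0,0],"turn":0,"gripper":0.3},{"travel":[0,0,0],"turn":0,"gripper":0.3},{"travel":[0,0,0],"turn":0,"gripper":0.3}]' 40
python3 g.py
python3 - <<'E'
from h import *
p,W=cloud("scene"); cv2.imwrite("pics/s8.png",cv2.resize(p[120:260,240:390,::-1],None,fx=4,fy=4,interpolation=cv2.INTER_CUBIC))
E
```

```text
t: 32.5
position: [0.5281, -0.0861, 0.1783]
ee_rot: [-1.139, -2.926, 0.001]
force: [0.2, 0.7, -4.0]
gripper_width: 0.0345
grasp_force: 40.9
t: 32.9
position: [0.5288, -0.0882, 0.179]
ee_rot: [-1.137, -2.928, -0.0]
force: [-0.4, -0.2, -3.0]
gripper_width: 0.0346
grasp_force: 41.0
t 32.9 at [ 0.5288 -0.0882  0.179 ] psi 137.5 F [-0.4 -0.2 -3. ] w 34.6 g 41.0 j6 -1.13
  turn 0.1 then travel cm [-0.05 -0.19 -0.1 ]
279 lat -0.0283 0.0577 front 0.0318 centre off world [-0.0096  0.0112] carton [-0.0259 -0.0509  0.    ] zmin -0.184
275 lat -0.0286 0.0579 front 0.0325 centre off world [-0.009   0.0116] carton [-0.0252 -0.051   0.    ] zmin -0.185
```

View pics/s8.png

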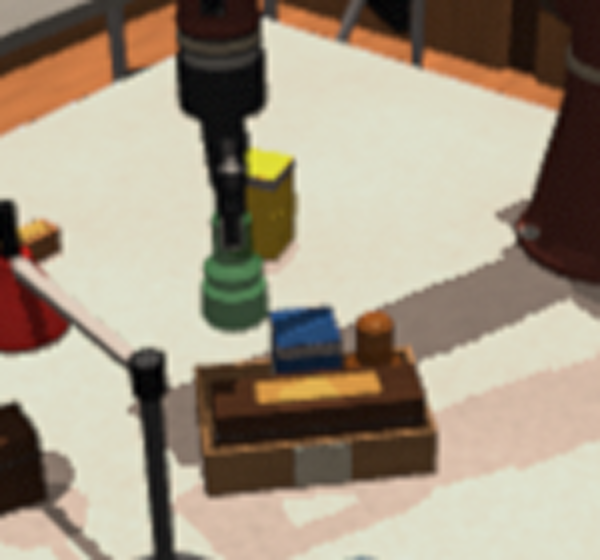

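Green hangs above the free bay (crop (235,300)), well aligned. Lowering in stages.

```bash

python3 -m jog '[{"travel":[-0.1,-0.2,0],"turn":0,"gripper":0.3},{"travel":[0,0,1],"turn":0,"gripper":0.3},{"travel":[0,0,2],"turn":0,"gripper":0.3},{"travel":[0,0,2],"turn":0,"gripper":0.3},{"travel":[0,0,1.5],"turn":0,"gripper":0.3},{"travel":[0,0,1],"turn":0,"gripper":0.3},{"travel":[0,0,0.5],"turn":0,"gripper":0.3},{"travel":[0,0,0],"turn":0,"gripper":0.3},{"travel":[0,0,0],"turn":0,"gripper":0.3}]' 40
python3 -m jog '[{"travel":[0,0,0.5],"turn":0,"gripper":0.3},{"travel":[0,0,0.8],"turn":0,"gripper":0.3},{"travel":[0,0,0.8],"turn":0,"gripper":0.3},{"travel":[0,0,0.8],"turn":0,"gripper":0.3},{"travel":[0,0,0.4],"turn":0,"gripper":0.3},{"travel":[0,0,0],"turn":0,"gripper":0.3},{"travel":[0,0,0],"turn":0,"gripper":0.3}]' 40
```

```text
t: 33.95
position: [0.5293, -0.0915, 0.1001]
ee_rot: [1.139, 2.926, 0.0]
force: [0.4, -0.4, -2.1]
gripper_width: 0.0344
grasp_force: 41.0
t: 34.65
position: [0.5286, -0.0913, 0.0663]
ee_rot: [-1.139, -2.928, 0.0]
force: [-0.1, -0.3, -3.3]
gripper_width: 0.0347
grasp_force: 41.0
```

```bash

python3 -m jog '[{"travel":[0,0,0.3],"turn":0,"gripper":0.3},{"travel":[0,0,0.3],"turn":0,"gripper":0.3},{"travel":[0,0,0.1],"turn":0,"gripper":0.3},{"travel":[0,0,0],"turn":0,"gripper":0.3},{"travel":[0,0,0],"turn":0,"gripper":0.3}]' 40
python3 -m jog '[{"travel":[0,0,0.1],"turn":0,"gripper":0.3},{"travel":[0,0,0.1],"turn":0,"gripper":0.3},{"travel":[0,0,0],"turn":0,"gripper":0.3}]' 40
```

```text
t: 35.15
position: [0.5286, -0.0913, 0.0595]
ee_rot: [1.139, 2.928, 0.0]
force: [0.4, 0.1, -3.3]
gripper_width: 0.0342
grasp_force: 41.0
t: 35.45
position: [0.5284, -0.0912, 0.0573]
ee_rot: [-1.139, -2.928, 0.0]
force: [-0.3, -0.0, -3.4]
gripper_width: 0.0347
grasp_force: 41.0
```

```bash

python3 -m jog '[{"travel":[0,0,0.1],"turn":0,"gripper":0.3},{"travel":[0,0,0],"turn":0,"gripper":0.3}]' 40
python3 -m jog '[{"travel":[0,0,0.1],"turn":0,"gripper":0.3},{"travel":[0,0,0],"turn":0,"gripper":0.3}]' 40
```

```text
t: 35.65
position: [0.5285, -0.0912, 0.0563]
ee_rot: [-1.139, -2.928, -0.0]
force: [-0.2, -1.7, -3.3]
gripper_width: 0.0345
grasp_force: 41.0
t: 35.85
position: [0.529, -0.0916, 0.0562]
ee_rot: [1.139, 2.927, -0.001]
force: [-1.8, -0.8, 1.1]
gripper_width: 0.034
grasp_force: 41.4
```

Floor contact is where expected. Releasing and retreating.

```bash

python3 -m jog '[{"travel":[0,0,0],"turn":0,"gripper":0.55},{"travel":[0,0,0],"turn":0,"gripper":0.7},{"travel":[0,0,0],"turn":0,"gripper":0.8},{"travel":[0,0,0],"turn":0,"gripper":0.8},{"travel":[0,0,-1],"turn":0,"gripper":0.8},{"travel":[0,0,-3],"turn":0,"gripper":0.8},{"travel":[0,0,-4],"turn":0,"gripper":0.8},{"travel":[0,0,-4],"turn":0,"gripper":0.8},{"travel":[-2,-2,-3],"turn":0,"gripper":0.8},{"travel":[-3,-3,0],"turn":0,"gripper":0.8},{"travel":[-3,-3,0],"turn":0,"gripper":0.8},{"travel":[0,-3,0],"turn":0,"gripper":0.8}]' 40
python3 -m jog '[{"travel":[0,-4,0],"turn":0,"gripper":0.8},{"travel":[0,-4,0],"turn":0,"gripper":0.8},{"travel":[0,-4,0],"turn":0,"gripper":0.8},{"travel":[0,0,0],"turn":0,"gripper":0.8},{"travel":[0,0,0],"turn":0,"gripper":0.8},{"travel":[0,0,0],"turn":0,"gripper":0.8},{"travel":[0,0,0],"turn":0,"gripper":0.8}]' 40
python3 - <<'E'
from h import *
plan(0,0,0,0)
p,W=cloud("top"); F=frame(W)*1000; X,Y,Z=F[...,0],F[...,1],F[...,2]
for nm,(x,y,h,a,b) in dict(tin=(-30,0,113,45,38),case=(40,0,85,34,110),amber=(-29,65,113,30,30),green=(-29,-66,113,30,30)).items():
    P=F[(abs(X-x)<a)&(abs(Y-y)<b)&(abs(Z-h)<9)]; print(nm,len(P),rect(P/1000) if len(P)>3 else "",P[:,2].mean().round(1))
for nm,b,z0,z1 in(("show",(.65,.79,.14,.28),.03,.15),("mug",(.28,.46,.2,.39),.06,.1),("plaque",(.37,.55,-.57,-.4),.02,.045),("book",(.32,.56,.38,.62),.015,.035)): print(nm,rect(W[sel(W,b,z0,z1)]))
cv2.imwrite("pics/t9.png",cv2.resize(p[110:290,150:450,::-1],None,fx=2.6,fy=2.6,interpolation=cv2.INTER_CUBIC))
E
```

```text
t: 37.05
position: [0.5149, -0.2298, 0.2072]
ee_rot: [1.139, 2.923, -0.002]
force: [-0.7, -0.4, 0.6]
gripper_width: 0.0684
grasp_force: 0.0
t: 37.75
position: [0.4329, -0.3139, 0.2056]
ee_rot: [1.136, 2.929, 0.0]
force: [-0.8, 0.2, -0.1]
gripper_width: 0.0681
grasp_force: 0.0
t 37.75 at [ 0.4329 -0.3139  0.2056] psi 137.6 F [-0.8  0.2 -0.1] w 68.1 g 0.0 j6 -1.59
  turn 137.6 then travel cm [-43.29 -31.39  20.56]
tin 272 (array([-30.2,  -1.7]), array([60.1, 61.1]), 1.2) 113.6
case 729 (array([33.7,  1.7]), array([ 55.5, 189.9]), 0.0) 86.0
amber 76 (array([-28.5,  63.3]), array([31.7, 31.1]), 87.6) 113.8
green 74 (array([-32.2, -66.1]), array([33.5, 31.2]), 88.5) 114.3
show (array([715.6, 207.5]), array([55.1, 68.9]), 28.5)
mug (array([375.9, 293.6]), array([101.2,  74. ]), 83.1)
plaque (array([ 420.6, -481.3]), array([31.1, 15.1]), 27.7)
book (array([443.3, 500.1]), array([102.7, 139.7]), 87.0)
```

View pics/t9.png

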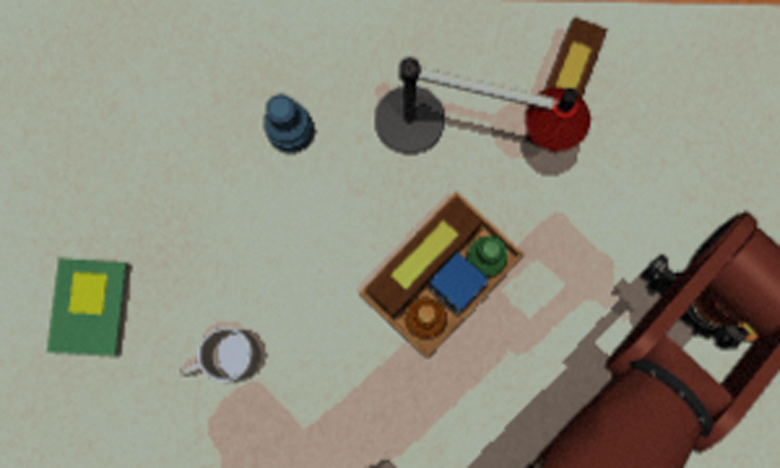

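All four stand in the carton at the right heights (green (488,255), tin (460,282), amber (427,317), case (420,250)). The lamp is aside, the bystanders in view are unmoved, and the plaque is only hidden by the arm. Handing in.

```bash
python3 -c "
from workcell import manip
print(manip.finish_job())"
```

```text
the job is handed in; nothing more can be done
None
```

I handed the job in at about 38 s: the case, tin, green and amber glass stand flat and square in the carton, and the lamp is swung about 1.3 rad to the right; the bystanders looked unmoved, though the arm hid most of the plaque in the last picture and no verdict came back.

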